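# Set the studio projector's selector to the cross and switch on its lamp

## Robot

A 6-joint arm with a two-finger parallel gripper is mounted at the origin on the work surface. World frame = base frame: x ahead of the robot, y to its left, z up, the work surface at z = 0. Lengths are in m, angles in rad, forces in N, time in s.
With the tool pointing down it reaches from about 0.225 to 0.725 m from the base axis. Payload 3.1 kg.
Tool frame: the origin (TCP) lies on the centre line of the jaws, within the pads' length; the fingertips stand 8 mm ahead of it and the grasp point (between the pads) lies 11 mm behind it; z points along the fingers, x is the direction in which the jaws open and shut, and the axes are right-handed (so a half turn about z gives the same grasp; the last joint's range is limited). The gripper opens to 85 mm and grips with 20 to 120 N. Pads are 22 mm wide; open, the fingers measure 114 mm over their backs; the gripper's body (76 mm by 85 mm) begins 54 mm behind the grasp point. The pads swing forward as they close: fully open they stand 13 mm farther back than shut.
Start: joints at [0.985, 0.048, 0.099, 1.622, 0, 1.443], TCP at [0.232, 0.471, 0.239] pointing down, gripper open.
Joint ranges: [-2.91, 2.91], [-0.99, 1.94], [-1.21, 1.42], [-2.12, 2.29], [-1.49, 1.47], [-3.14, 3.14]. Speed limits (rad/s): [2.79, 2.79, 3.14, 3.14, 3.14, 3.14].

## Interface

Orientations are given as a rotation vector (axis times angle).
In Python, from workcell import manip, read_camera, job gives the robot as it stands. The module is installed in compiled form; this text tells all that it offers.
- The arm moves only by the shell command python3 -m handwheel 'ROWS' [FORCE]. ROWS is text: rows parted by semicolons, each of 5 numbers parted by spaces: the shift along the tool's x, y, z in m, then the turn about the tool's z in degrees, then the opening, from -1 (shut) to 1 (fully open). A call has 1 to 20 rows; each row is the pose to reach, as a shift and turn from the pose measured when the call began, along the tool's axes at that moment; what a row does not reach only later rows make up. A row lasts 1/12 s, in which the tool goes at most 41.7 mm and 7.16 degrees, less where a joint would pass 70% of its speed; a pose out of reach is approached as far as the arm can. A call with a gripper value outside its range is refused whole. The fingers move at their own pace and stop on an object; FORCE is the grip in N (left out, the last holds). Time passes only in rows, so rows that repeat a pose let the fingers close. It gives the time, the measured TCP pose, the force and the opening at its end, in the units of the state.
- manip.get_state(): the state, without advancing time (a new reading comes with each control period).
- read_camera(name): name is "scene" or "side" or "wrist"; returns a dict with "pixels" (420x560x3 uint8, red, green, blue), "z_map" (420x560 float32, m along the optical axis (not along the pixel's ray), 0 where there is no reading), "fov_y" (degrees; the focal length in pixels is half the picture's height over the tangent of half this angle, whatever the lens; pixels are square), "cx", "cy" (the principal point, pixels), "extrinsics" (4x4, takes a point from camera to world coordinates); the wrist camera has in their place "T_tool_cam" (4x4, takes a point from camera to tool coordinates, whose origin is the TCP and whose axes are the tool frame's). Camera axes: x right, y down, z forward; pixel columns grow to the right and rows downward; lengths in m; the calibration is good to about 2 mm. A picture is of the moment at which its call begins: read the wrist's pose just before it.
- job.finish_job(): hands the job in, once; it reports no verdict.
The state is a dict: "clock": time; "joint_positions": joint angles; "qvel": joint speeds; "joint_torque": joint torques, N m; "ee_pos": TCP position; "tcp_rot": TCP orientation; "force": force on the tool from outside, world axes, zero at the start; "wrist_torque": the same for the moment, N m; "gripper_width": finger opening in m.
Only numpy, scipy, OpenCV 4.12 (cv2) and the standard library are available. Lean on these libraries where they do the work, as an engineer would, in place of code of your own. Each camera call takes 0.05 s, during which the arm holds its last target. There are 200 camera calls.

## Task

Set the pattern projector to its cross pattern: push the selector's protruding tab round with the fingertips until it points at the plate with the cross, then press the lamp button all the way in and let it come back. Push and press only: move the tab gently without gripping it, do not press the lamp button before the tab points at the cross, and leave the things lying around where they are.

Things in the scene. Friction and masses are not known exactly. Their poses are not given: they have to be found in the camera images.
- projector: fixed grey box, 260 x 260 mm on plan, its flat top 70 mm above the table; a round lens sticks out of its far (+x) face. Origin: on the table under the box's centre, on the selector's axis; x points from its front (robot side) to the lens, y to its left, z up
- selector: the selector: an aluminium disc, 90 mm diameter, its rim from 4 to 16 mm above the projector's top, that turns about the vertical axis through the projector's origin; the tab lies along its own -x. Origin: on that axis, level with the projector's top (70 mm). It has no clicks, turns under a push of about 2 N on the tab and stays where it is left
- tab_top (a point): middle of the top edge of the selector's tab, 72 mm from the axis, 105 mm above the table. The tab is an upright fin standing out radially from the disc, from 40 to 88 mm from the axis, 9 mm thick, underside 7 mm and top 35 mm above the projector's top. It starts within 15 degrees of the projector's -x (front) and has stops 126 degrees either side of that: it cannot pass the button
- tab_aim (a point): the spot on the projector's top that the tab points at: straight out beyond the tab's end, 108 mm from the axis, 73 mm above the table (turns with the selector)
- lamp_button (a joint): travel of the lamp button, m: 0 when out, 0.006 when fully in; springs back; about 5 N presses it fully in, straight down
- lamp_button_top (a point): centre of the top face of the round grey lamp button, 28 mm diameter in a black housing, on the projector's top near its lens side, 100 mm from the selector's axis
- mark_cross: round white plate, 40 mm diameter, 3 mm thick, fixed on the projector's top, bearing a black upright cross (plus sign) 34 mm across. Origin: under its centre, 108 mm from the selector's axis, level with the projector's top (70 mm). The four plates stand round the selector 50 and 100 degrees either side of the projector's -x, in an order that changes
- mark_ring: like the plate with the cross, bearing a black ring
- mark_square: like the plate with the cross, bearing a filled black square
- mark_bar: like the plate with the cross, bearing a single black bar
- ink_jar: loose small ink jar, 28 mm across, 38 mm tall, standing on the projector's top at its far left corner; origin under its centre; leave it alone
- eraser: loose white eraser, 30 x 18 x 12 mm, on the projector's top at its near right corner; origin under its centre; leave it alone
- brush: loose paint brush, 190 mm long, lying on the table along the projector's right side; leave it alone
- tape_roll: loose paper tape roll, 72 mm outside diameter, 22 mm high, flat on the table on the left of the projector; origin under its centre; leave it alone
- brush_pot: loose white pot, 76 mm wide and 95 mm tall, with brushes sticking out up to about 185 mm, on the table to the left; origin under its centre; leave it alone
- gesso_bottle: loose white bottle, 60 mm wide, 150 mm tall, on the table to the right; origin under its centre; leave it alone
- water_cup: loose white cup, 72 mm wide, 80 mm tall, on the table at the far right; origin under its centre; leave it alone

How it is judged:
On the way, in this order (a step that is already met when the one before it is completed fails the run):
1. the tab points at the plate with the cross (horizontal distance between tab_aim and mark_cross below 0.013 m), for 0.2 s.
2. the lamp button is pressed in with the tab still on the cross (horizontal distance between tab_aim and mark_cross below 0.013 m and value of joint lamp_button above 0.0045 m), for 0.05 s.
At the end, for the whole second after the job is handed in: The tab's aim point lies within 13 mm of the centre of the plate with the cross (about 7 degrees), the selector is at rest and the lamp button is out again after being pressed in by at least 4.5 mm (horizontal distance between tab_aim and mark_cross below 0.013 m and angular speed of selector below 0.05 rad/s and value of joint lamp_button below 0.0015 m); the robot touches nothing.
It fails at once if the lamp button is pressed by more than 2 mm while the tab does not point at the cross (not (horizontal distance between tab_aim and mark_cross below 0.013 m) and value of joint lamp_button above 0.002 m).
It fails at once if the tab is gripped or forced with more than 25 N (contact force between the fingers and selector above 25 N).
It fails at once if a loose thing is moved by more than 20 mm or lifted (distance of any of ink_jar, eraser, brush, tape_roll, brush_pot, gesso_bottle, water_cup from where it was at the start of the episode above 0.02 m).
It also fails if it takes over 48 s, if anything falls off the work surface, if the arm or the gripper's body presses on something with over 40 N, if the wrist force passes 120 N, or if a joint passes its speed limit or range.

## Working session

There is one attempt and no reset: what is moved stays moved. The work goes in short steps, Python scripts to look and compute and a shell command to move; the robot and the scene stay as the last step left them, time stands still between calls to the robot, and variables do not carry over. Pictures are saved under pics/ and viewed, about 8 in all and at most 12, crops included, and the job is handed in when it is done.

```bash
mkdir -p pics; cat > h.py <<'E'
import numpy as np,cv2
from workcell import manip,read_camera,job
from scipy.spatial.transform import Rotation as R
def cam(n):
    s=manip.get_state();c=read_camera(n);T=np.array(c.get("extrinsics",np.eye(4)))
    if n=="wrist":
        W=np.eye(4);W[:3,:3]=R.from_rotvec(s["tcp_rot"]).as_matrix();W[:3,3]=s["ee_pos"];T=W@np.array(c["T_tool_cam"])
    z=c["z_map"];f=210/np.tan(np.radians(c["fov_y"])/2);v,u=np.mgrid[:420,:560]
    P=np.stack([(u-c["cx"])/f*z,(v-c["cy"])/f*z,z],-1)@T[:3,:3].T+T[:3,3]
    P[z==0]=np.nan
    return c["pixels"],P,T,f
def topdown(px,P,zl,zh,x0,x1,y0,y1,res=0.001):
    m=(P[...,2]>zl)&(P[...,2]<zh)&(P[...,0]>x0)&(P[...,0]<x1)&(P[...,1]>y0)&(P[...,1]<y1)
    return m
E
python3 - <<'E'
from h import *
s=manip.get_state();print({k:np.round(v,3) for k,v in s.items()})
ims=[]
for n in ["scene","side"]:
    px,P,T,f=cam(n);np.savez(f"{n}.npz",px=px,P=P);cv2.imwrite(f"pics/{n}1.png",px[...,::-1])
    print(n,T.round(3).tolist(),f)
E
```

```text
{'clock': np.float64(0.0), 'joint_positions': array([ 0.985,  0.049,  0.098,  1.622, -0.   ,  1.443]), 'qvel': array([-0.001, -0.001, -0.   ,  0.   ,  0.001, -0.001]), 'joint_torque': array([ 1.0000e-03, -3.3879e+01,  3.2001e+01,  2.0000e-02, -0.0000e+00,
       -0.0000e+00]), 'ee_pos': array([0.232, 0.47 , 0.238]), 'tcp_rot': array([ 2.667,  1.659, -0.003]), 'force': array([0.229, 0.123, 0.254]), 'wrist_torque': array([-0.031, -0.035, -0.048]), 'gripper_width': np.float64(0.086)}
scene [[-0.875, 0.366, -0.318, 1.039], [0.484, 0.635, -0.603, 0.936], [-0.019, -0.681, -0.732, 1.244], [0.0, 0.0, 0.0, 1.0]] 528.3390412326044
side [[0.935, -0.189, 0.301, 0.185], [-0.355, -0.54, 0.763, -0.874], [0.018, -0.82, -0.572, 0.76], [0.0, 0.0, 0.0, 1.0]] 465.04603772996796
```

View pics/scene1.png

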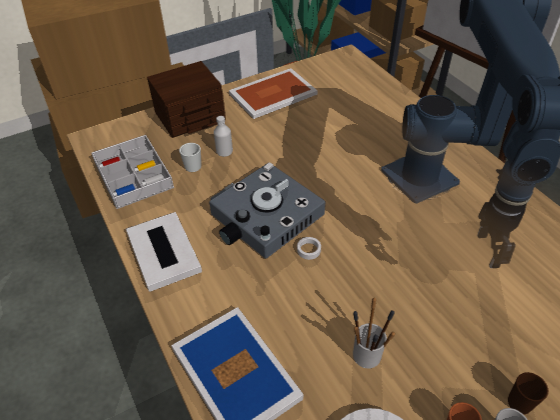

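View pics/side1.png

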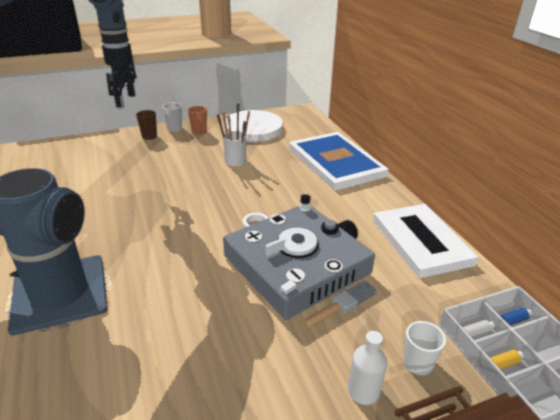

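The scene picture shows the cross plate at (301,202), ring at (240,186), bar at (265,176), square at (287,221) and button at (242,215). The side picture has the cross at (254,236) and the tab at about (275,247). The cross is therefore the near-left plate, 50° from the front. Next I measure positions.

```bash
python3 - <<'E'
from h import *
for n,pts in [("scene",dict(cross=(301,202),ring=(240,186),bar=(265,176),square=(287,221),button=(242,215))),("side",dict(cross=(254,236),ring=(334,265),bar=(295,275),square=(278,219),button=(330,227)))]:
    d=np.load(n+".npz");px,P=d["px"],d["P"]
    c=np.nanmedian(P[pts["cross"][1]-2:pts["cross"][1]+3,pts["cross"][0]-2:pts["cross"][0]+3].reshape(-1,3),0)
    near=np.hypot(P[...,0]-c[0]-.08,P[...,1]-c[1]+.08)<.3
    for lo,hi in [(.063,.078)]:
        q=P[near&(P[...,2]>lo)&(P[...,2]<hi)][:,:2].astype(np.float32)
        r=cv2.minAreaRect(q*1000);print(n,"box",r)
    for k,(u,v) in pts.items():
        print(k,np.nanmedian(P[v-2:v+3,u-2:u+3].reshape(-1,3),0).round(4))
    cen=np.array(r[0])/1000
    # whites
    hsv=cv2.cvtColor(px,cv2.COLOR_RGB2HSV)
    m=near&(P[...,2]>.068)&(P[...,2]<.079)&(hsv[...,2]>170)&(hsv[...,1]<60)
    N,L,S,C=cv2.connectedComponentsWithStats(m.astype(np.uint8))
    for i in range(1,N):
        if S[i,4]>25:
            q=P[L==i];print("white",C[i].round(),S[i,4],((q.min(0)+q.max(0))/2).round(4),(q.max(0)-q.min(0)).round(3))
    m=near&(P[...,2]>.097)&(P[...,2]<.112)&(np.hypot(*(P[...,:2]-cen).transpose(2,0,1))<.1)
    q=P[m];print("tab",len(q),np.nanmean(q,0).round(4),"cen",cen)
    m=near&(P[...,2]>.081)&(P[...,2]<.09)&(np.hypot(*(P[...,:2]-cen).transpose(2,0,1))<.05)
    q=P[m][:,:2].astype(np.float32);print("disc",cv2.minEnclosingCircle(q),np.median(P[m][:,2]))
    A=np.degrees(np.arctan2(*(np.array([0,0]))))
E
```

```text
scene box ((555.4864501953125, -87.50277709960938), (307.6085510253906, 264.86383056640625), 14.712206840515137)
cross [ 0.4467 -0.0357  0.0743]
ring [ 0.5791 -0.1908  0.0752]
bar [ 0.4879 -0.1942  0.074 ]
square [0.5234 0.012  0.0737]
button [ 0.6351 -0.0607  0.0916]
tab 50 [ 0.4912 -0.1039  0.1032] cen [ 0.55548645 -0.08750278]
disc ((0.5411441922187805, -0.09258606284856796), 0.04368598014116287) 0.08626612524953603
side box ((556.59375, -92.39018249511719), (306.5320129394531, 263.9908752441406), 14.41826057434082)
cross [ 0.4492 -0.0383  0.0739]
ring [ 0.5833 -0.1971  0.0743]
bar [ 0.4904 -0.196   0.0731]
square [0.5277 0.0058 0.0738]
button [ 0.6272 -0.083   0.0876]
white [277. 219.] 74 [0.5277 0.0115 0.0731] [0.043 0.048 0.008]
white [249. 238.] 53 [ 0.4394 -0.0368  0.0727] [0.024 0.039 0.007]
white [333. 267.] 47 [ 0.5827 -0.1963  0.0718] [0.043 0.039 0.006]
white [333. 264.] 29 [ 0.5822 -0.1944  0.0745] [0.016 0.015 0.007]
white [295. 275.] 158 [ 0.4914 -0.1942  0.073 ] [0.043 0.048 0.008]
tab 77 [ 0.4783 -0.1133  0.1026] cen [ 0.55659375 -0.09239018]
disc ((0.5427893996238708, -0.0967116504907608), 0.04549236223101616) 0.08625003571028378
```

```bash
python3 -m handwheel '0 0 -0.03 0 -1; -0.03 0.035 -0.04 0 -1; -0.055 0.07 -0.04 0 -1; -0.08 0.1 -0.04 0 -1; -0.105 0.135 -0.04 0 -1; -0.13 0.165 -0.04 0 -1; -0.155 0.2 -0.04 0 -1; -0.18 0.23 -0.04 0 -1; -0.205 0.265 -0.04 0 -1; -0.23 0.295 -0.04 0 -1; -0.255 0.325 -0.04 0 -1; -0.28 0.36 -0.04 0 -1; -0.305 0.39 -0.04 0 -1; -0.33 0.42 -0.04 0 -1; -0.355 0.455 -0.04 0 -1; -0.383 0.489 -0.04 0 -1; -0.383 0.489 -0.04 0 -1; -0.383 0.489 -0.04 0 -1; -0.383 0.489 -0.04 0 -1'
python3 - <<'E'
from h import *
px,P,T,f=cam("wrist");np.savez("wrist.npz",px=px,P=P);cv2.imwrite("pics/wrist1.png",px[...,::-1]);s=manip.get_state();print(T.round(3),s["ee_pos"],s["tcp_rot"],s["joint_positions"],s["gripper_width"])
E
```

```text
clock: 1.68
ee_pos: [0.5006, -0.0889, 0.2782]
tcp_rot: [-2.667, -1.658, 0.005]
force: [-0.6, 0.6, 0.2]
gripper_width: 0.0
[[ 0.442  0.855  0.272  0.43 ]
 [ 0.897 -0.42  -0.137 -0.054]
 [-0.003  0.305 -0.952  0.413]
 [ 0.     0.     0.     1.   ]] [ 0.5005818  -0.08825516  0.27871266] [-2.66677299 -1.65979342  0.0037173 ] [-3.05602674e-01  2.05137909e-02  1.49831987e-01  1.70201695e+00
 -1.48679148e-03  1.51743428e-01] 0.0001960717311487081
```

View pics/wrist1.png

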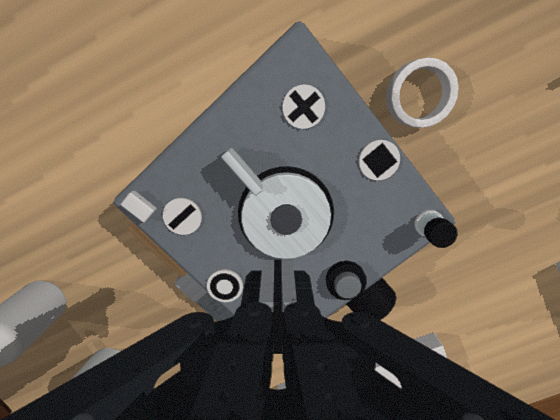

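The wrist picture shows the cross at (304,107), square (380,160), bar (182,216), ring (225,286), button top (346,281), and the tab end at (231,155) with the tab running to the disc (286,217). I fit the projector frame and tab angle from this.

```bash
cat > fit.py <<'E'
from h import *
def plates(px,P,pts):
    hsv=cv2.cvtColor(px,cv2.COLOR_RGB2HSV);o=[]
    for u,v in pts:
        m=np.zeros(px.shape[:2],bool);m[v-28:v+29,u-28:u+29]=1
        m&=(hsv[...,2]>150)&(hsv[...,1]<60)&(abs(P[...,2]-.073)<.006)
        cv=m[...,None]
        ys,xs=np.nonzero(m);h=cv2.convexHull(np.stack([xs,ys],1).astype(np.int32))
        M=cv2.moments(h);c=np.array([M["m10"],M["m01"]])/M["m00"];a=int(round(c[0])),int(round(c[1]))
        o.append(np.nanmedian(P[a[1]-2:a[1]+3,a[0]-2:a[0]+3].reshape(-1,3),0))
    return np.array(o)
def frame(o,angs):
    from scipy.optimize import least_squares
    a=np.radians(angs);f=lambda p:np.r_[p[0]+.108*np.cos(p[2]+a)-o[:,0],p[1]+.108*np.sin(p[2]+a)-o[:,1]]
    r=least_squares(f,[.54,-.095,.25]);return r.x,np.abs(r.fun).max()
def tab(P,c,lo=.096,hi=.112):
    d=P[...,:2]-c;r=np.hypot(d[...,0],d[...,1]);m=(P[...,2]>lo)&(P[...,2]<hi)&(r>.045)&(r<.095)
    q=d[m];return m.sum(),np.degrees(np.arctan2(*q.mean(0)[::-1])),P[m].mean(0),r[m].max()
E
python3 - <<'E'
from fit import *
d=np.load("wrist.npz");px,P=d["px"],d["P"]
o=plates(px,P,[(304,107),(380,160),(182,216),(225,286)]);print(o.round(4))
p,e=frame(o,[130,80,230,280]);print(p,np.degrees(p[2]),e)
n,a,c,r=tab(P,p[:2]);print("tab",n,a%360,c,r,"goal",np.degrees(p[2])+130)
b=p[:2]+.1*np.array([np.cos(p[2]),np.sin(p[2])]);print("button",b,np.nanmedian(P[278:284,343:349].reshape(-1,3),0))
for u,v in [(137,207),(430,222),(435,235)]:print(P[v,u].round(4))
E
```

```text
[[ 0.4461 -0.0361  0.0739]
 [ 0.5254  0.0096  0.0738]
 [ 0.4881 -0.1962  0.074 ]
 [ 0.5802 -0.1935  0.0742]]
[ 0.53439691 -0.09746722  0.26337222] 15.09011667489962 0.0017424600889935915
tab 522 192.9828929406706 [ 0.46996428 -0.11232241  0.10423387] 0.08695485331387634 goal 145.09011667489963
button [ 0.63094867 -0.07143343] [ 0.62277452 -0.07073508  0.09183731]
[ 0.4601 -0.2263  0.0833]
[0.5973 0.0278 0.0969]
[0.6063 0.0251 0.1076]
```

```bash
python3 -m handwheel '-0.03 0 0.02 0 -1; -0.063 0.004 0.05 0 -1; -0.063 0.004 0.08 0 -1; -0.063 0.004 0.11 0 -1; -0.063 0.004 0.14 0 -1; -0.063 0.004 0.16 0 -1; -0.063 0.004 0.178 0 -1; -0.063 0.004 0.178 0 -1; -0.063 0.004 0.178 0 -1'
python3 - <<'E'
from h import *
px,P,T,f=cam("wrist");np.savez("wrist2.npz",px=px,P=P);cv2.imwrite("pics/wrist2.png",px[...,::-1]);s=manip.get_state();print(s["ee_pos"],s["tcp_rot"],s["force"])
E
```

```text
clock: 2.48
ee_pos: [0.4749, -0.1447, 0.1003]
tcp_rot: [-2.663, -1.662, 0.005]
force: [0.4, -0.9, 0.4]
gripper_width: 0.0002
[ 0.47615311 -0.14550658  0.10181226] [ 2.6653493   1.66271491 -0.00276086] [-0.1227351  -0.9787709   1.10862821]
```

View pics/wrist2.png

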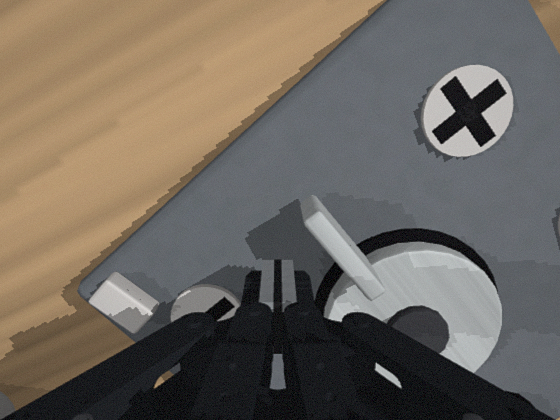

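The shut fingers are at (278,280), right side of the tab at (310,205)–(378,293), with a clear gap and the cross at (468,110). Next I work out the arc.

```bash
cat > arc.py <<'E'
from h import *
C=np.array([.5344,-.0975])
def pos(th,rho=.067,hx=.0145,hy=.011):
    s=manip.get_state();M=R.from_rotvec(s["tcp_rot"]).as_matrix();x,y=M[:2,0],M[:2,1]
    t=np.radians(th);e=np.array([np.cos(t),np.sin(t)]);n=np.array([np.sin(t),-np.cos(t)])
    w=C+rho*e-(.0045+hx*abs(x@n)+hy*abs(y@n))*n
    d=w-s["ee_pos"][:2];return (d@x).round(4),(d@y).round(4)
E
python3 -c "
from arc import *
for th in range(198,142,-4):print(th,pos(th))"
```

```text
198 (np.float64(0.0059), np.float64(-0.0012))
194 (np.float64(0.0082), np.float64(-0.0055))
190 (np.float64(0.0109), np.float64(-0.0096))
186 (np.float64(0.014), np.float64(-0.0135))
182 (np.float64(0.0174), np.float64(-0.0173))
178 (np.float64(0.0211), np.float64(-0.0209))
174 (np.float64(0.0252), np.float64(-0.0242))
170 (np.float64(0.0295), np.float64(-0.0272))
166 (np.float64(0.0342), np.float64(-0.0299))
162 (np.float64(0.0391), np.float64(-0.0323))
158 (np.float64(0.0443), np.float64(-0.0342))
154 (np.float64(0.0496), np.float64(-0.0358))
150 (np.float64(0.0536), np.float64(-0.037))
146 (np.float64(0.0578), np.float64(-0.038))
```

```bash
python3 -m handwheel '0.006 -0.002 0 0 -1; 0.008 -0.0055 0 0 -1; 0.0095 -0.0075 0 0 -1; 0.011 -0.0095 0 0 -1; 0.0125 -0.0115 0 0 -1; 0.014 -0.0135 0 0 -1; 0.0157 -0.0155 0 0 -1; 0.0174 -0.0173 0 0 -1; 0.0192 -0.019 0 0 -1; 0.021 -0.021 0 0 -1; 0.023 -0.0225 0 0 -1; 0.025 -0.024 0 0 -1; 0.0272 -0.0257 0 0 -1; 0.0295 -0.027 0 0 -1; 0.032 -0.0285 0 0 -1; 0.034 -0.03 0 0 -1; 0.0365 -0.031 0 0 -1; 0.039 -0.032 0 0 -1; 0.039 -0.032 0 0 -1'
python3 - <<'E'
from fit import *
px,P,T,f=cam("wrist");cv2.imwrite("pics/wrist3.png",px[...,::-1]);print(manip.get_state()["ee_pos"],manip.get_state()["force"])
C=np.array([.5344,-.0975])
print(tab(P,C,.1,.108))
px,P,T,f=cam("side");print(tab(P,C))
E
```

```text
clock: 4.12
ee_pos: [0.4643, -0.0958, 0.1016]
tcp_rot: [-2.664, -1.663, 0.003]
force: [0.5, -1.0, 0.4]
gripper_width: 0.0002
[ 0.4641827  -0.0958006   0.10151769] [ 0.53761479 -1.24054629  1.10825415]
(np.int64(2051), np.float64(166.7276324527928), array([ 0.46338999, -0.0807501 ,  0.10469999]), np.float64(0.08753771766475328))
(np.int64(79), np.float64(177.1913037429635), array([ 0.46608275, -0.09414833,  0.10389035]), np.float64(0.08555643170978716))
```

View pics/wrist3.png

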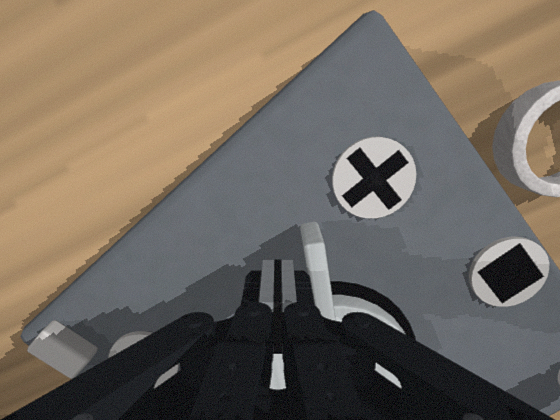

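The tab has turned to about 167° (its end at (312,228)), nearing the cross at (374,178). It lags the plan by 5°, so the effective finger half-thickness is about 9 mm. I continue with that.

```bash
python3 -c "
from arc import *
for th in range(167,143,-3):print(th,pos(th,hx=.009))"
```

```text
167 (np.float64(-0.0011), np.float64(0.0022))
164 (np.float64(0.0026), np.float64(0.0006))
161 (np.float64(0.0065), np.float64(-0.0008))
158 (np.float64(0.0104), np.float64(-0.0019))
155 (np.float64(0.0145), np.float64(-0.0029))
152 (np.float64(0.0178), np.float64(-0.0035))
149 (np.float64(0.0208), np.float64(-0.0041))
146 (np.float64(0.0239), np.float64(-0.0045))
```

```bash
python3 -m handwheel '0.0025 0 0 0 -1; 0.0045 -0.0005 0 0 -1; 0.0065 -0.001 0 0 -1; 0.0085 -0.0015 0 0 -1; 0.0105 -0.002 0 0 -1; 0.0125 -0.0025 0 0 -1; 0.0145 -0.003 0 0 -1; 0.016 -0.0032 0 0 -1; 0.018 -0.0035 0 0 -1; 0.0195 -0.004 0 0 -1; 0.021 -0.004 0 0 -1; 0.0225 -0.0045 0 0 -1; 0.0225 -0.0045 0 0 -1'
python3 - <<'E'
from fit import *
px,P,T,f=cam("wrist");print(manip.get_state()["ee_pos"],manip.get_state()["force"])
C=np.array([.5344,-.0975]);print(tab(P,C,.1,.108))
d=P[...,:2]-C;r=np.hypot(d[...,0],d[...,1])
m=(P[...,2]>.1)&(P[...,2]<.108)&(r>.06)&(r<.092);a=np.degrees(np.arctan2(d[...,1],d[...,0]))[m];print(np.percentile(a,[1,10,50,90,99]))
cv2.imwrite("pics/wrist4.png",px[...,::-1])
E
```

```text
clock: 5.3
ee_pos: [0.4699, -0.0733, 0.1014]
tcp_rot: [-2.663, -1.663, 0.003]
force: [1.0, -2.5, 1.0]
gripper_width: -0.0002
[ 0.46980588 -0.07330633  0.10136265] [ 0.95674098 -1.32866723 -0.61024054]
(np.int64(1709), np.float64(149.00525283435124), array([ 0.4691135 , -0.05828006,  0.10453457]), np.float64(0.08776418258418214))
[140.83760899 142.09428893 145.89879972 162.0147965  168.04518528]
```

View pics/wrist4.png

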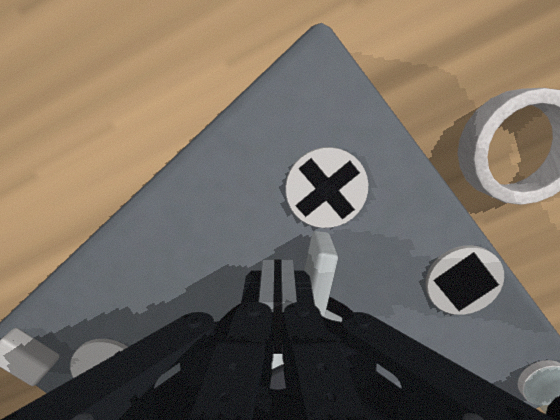

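The tab's end at (322,240) now lies below the cross at (327,187), nearly on it. I back off and rise to measure it from above.

```bash
python3 -m handwheel '-0.008 0 0 0 -1; -0.015 0 0 0 -1; -0.015 0 -0.03 0 -1; -0.015 0 -0.06 0 -1; -0.015 0.01 -0.09 0 -1; -0.01 0.02 -0.12 0 -1; 0 0.03 -0.15 0 -1; 0 0.034 -0.177 0 -1; 0 0.034 -0.177 0 -1; 0 0.034 -0.177 0 -1'
python3 - <<'E'
from fit import *
px,P,T,f=cam("wrist");cv2.imwrite("pics/wrist5.png",px[...,::-1]);print(manip.get_state()["ee_pos"])
o=plates(px,P,[(304,107),(380,160),(182,216),(225,286)]);p,e=frame(o,[130,80,230,280]);print(p,np.degrees(p[2]),e)
print(tab(P,p[:2],.1,.11),np.degrees(np.arctan2(*(o[0,:2]-p[:2])[::-1])),o[0])
E
```

```text
clock: 6.18
ee_pos: [0.5018, -0.0889, 0.2803]
tcp_rot: [2.665, 1.663, 0.001]
force: [-0.0, 1.1, -0.2]
gripper_width: -0.0002
[ 0.50083771 -0.08861247  0.27842575]
[ 0.53458262 -0.09774448  0.26421931] 15.138651196782616 0.0008766947879175202
(np.int64(488), np.float64(144.38846892817327), array([ 0.48040969, -0.05894398,  0.10485806]), np.float64(0.08739180870733937)) 145.183090208697 [ 0.44587813 -0.03605442  0.07407741]
```

View pics/wrist5.png

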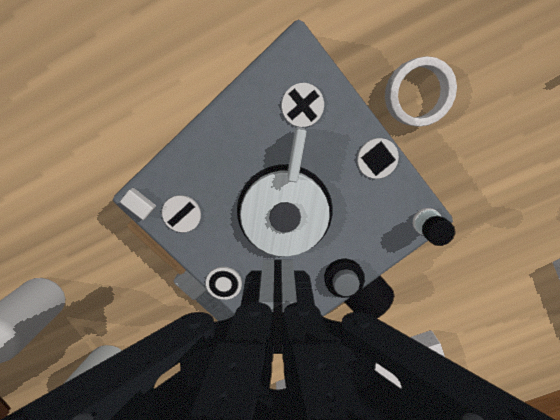

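Tab is at 144.4°, cross at about 145.1°: on target. Visually the tab at (300,130) points at the cross (303,104) and nothing else has moved. Now I go above the button.

```bash
python3 -m handwheel '0.02 0.03 0 0 -1; 0.04 0.06 0 0 -1; 0.06 0.09 0 0 -1; 0.0715 0.1075 0 0 -1; 0.0715 0.1075 0.03 0 -1; 0.0715 0.1075 0.07 0 -1; 0.0715 0.1075 0.11 0 -1; 0.0715 0.1075 0.14 0 -1; 0.0715 0.1075 0.16 0 -1; 0.0715 0.1075 0.168 0 -1; 0.0715 0.1075 0.168 0 -1; 0.0715 0.1075 0.168 0 -1'
python3 - <<'E'
from h import *
s=manip.get_state();print(s["ee_pos"],s["force"])
px,P,T,f=cam("side");b=px[170:300,240:400]
px2,P2,_,_=cam("scene");b2=px2[150:270,190:330]
cv2.imwrite("pics/press1.png",np.hstack([cv2.resize(b,(400,325),interpolation=3),cv2.resize(b2,(379,325),interpolation=3)])[...,::-1])
E
```

```text
clock: 7.23
ee_pos: [0.6276, -0.0714, 0.1096]
tcp_rot: [-2.662, -1.661, 0.004]
force: [0.8, -0.5, 1.3]
gripper_width: -0.0001
[ 0.6276003  -0.07144426  0.10959599] [ 0.81870819 -0.52275295  1.25322551]
```

View pics/press1.png

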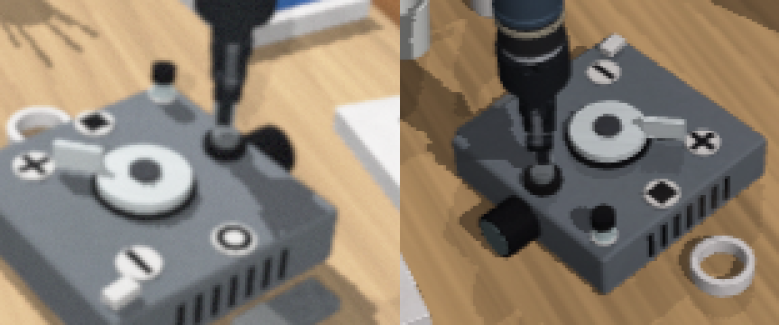

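The fingertips are just above the grey button cap in both views (side crop (222,140), scene crop (543,170)), and the tab still points at the cross. Now I press down slowly.

```bash
python3 -m handwheel '0.001 0.001 0.004 0 -1; 0.001 0.001 0.008 0 -1; 0.001 0.001 0.01 0 -1; 0.001 0.001 0.012 0 -1; 0.001 0.001 0.013 0 -1; 0.001 0.001 0.013 0 -1'
```

```text
clock: 7.83
ee_pos: [0.6311, -0.0713, 0.0995]
tcp_rot: [2.665, 1.663, 0.002]
force: [0.8, -0.1, 1.8]
gripper_width: -0.0
```

```bash
python3 -m handwheel '0 0 0.002 0 -1; 0 0 0.003 0 -1; 0 0 0.004 0 -1; 0 0 0.005 0 -1; 0 0 0.005 0 -1'; python3 -m handwheel '0 0 0.001 0 -1; 0 0 0.002 0 -1; 0 0 0.003 0 -1;0 0 0.003 0 -1'
```

```text
clock: 8.25
ee_pos: [0.6312, -0.0713, 0.0948]
tcp_rot: [2.664, 1.663, 0.003]
force: [-1.5, 0.1, 4.6]
gripper_width: 0.0002
clock: 8.58
ee_pos: [0.6312, -0.0714, 0.094]
tcp_rot: [2.664, 1.662, 0.004]
force: [-4.6, 1.1, 10.6]
gripper_width: 0.0002
```

```bash
python3 -m handwheel '0 0 0.002 0 -1; 0 0 0.003 0 -1; 0 0 0.003 0 -1;0 0 0.003 0 -1'
python3 - <<'E'
from h import *
s=manip.get_state();print(s["ee_pos"],s["force"])
px,P,T,f=cam("side");b=px[170:300,240:400]
px2,P2,_,_=cam("scene");b2=px2[150:270,190:330]
cv2.imwrite("pics/press2.png",np.hstack([cv2.resize(b,(400,325),interpolation=3),cv2.resize(b2,(379,325),interpolation=3)])[...,::-1])
E
```

```text
clock: 8.92
ee_pos: [0.6312, -0.0713, 0.0939]
tcp_rot: [2.663, 1.662, 0.005]
force: [-5.1, 1.4, 12.3]
gripper_width: 0.0
[ 0.63120018 -0.07134368  0.09394189] [-5.12552994  1.44956091 12.34875205]
```

View pics/press2.png

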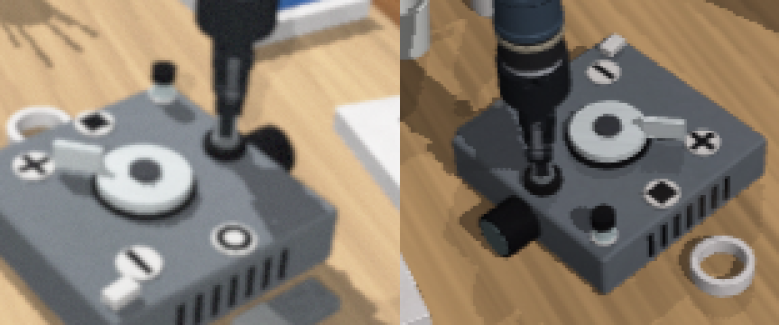

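```bash
python3 -m handwheel '0 0 0.003 0 -1; 0 0 0.006 0 -1; 0 0 0.007 0 -1;0 0 0.007 0 -1'
python3 -m handwheel '0 0 -0.01 0 -1; 0 0 -0.03 0 -1; 0 0 -0.06 0 -1; -0.02 -0.03 -0.1 0 -1; -0.04 -0.06 -0.14 0 -1; -0.06 -0.09 -0.18 0 -1; -0.0735 -0.1085 -0.184 0 -1; -0.0735 -0.1085 -0.184 0 -1; -0.0735 -0.1085 -0.184 0 -1; -0.0735 -0.1085 -0.184 0 -1'
python3 - <<'E'
from fit import *
px,P,T,f=cam("wrist");cv2.imwrite("pics/wrist6.png",px[...,::-1]);s=manip.get_state();print(s["ee_pos"],s["force"])
o=plates(px,P,[(304,107),(380,160),(182,216),(225,286)]);p,e=frame(o,[130,80,230,280]);print(p,np.degrees(p[2]),e)
print(tab(P,p[:2],.1,.11),np.degrees(np.arctan2(*(o[0,:2]-p[:2])[::-1])),"button z",np.nanmedian(P[276:286,341:351,2]))
E
```

```text
clock: 9.35
ee_pos: [0.6313, -0.0713, 0.0937]
tcp_rot: [2.66, 1.661, 0.008]
force: [-11.3, 2.6, 24.9]
gripper_width: -0.0003
clock: 10.18
ee_pos: [0.5006, -0.0897, 0.2771]
tcp_rot: [2.66, 1.659, 0.011]
force: [0.6, 1.0, -0.5]
gripper_width: 0.0001
[ 0.50059035 -0.08942701  0.27567998] [ 0.66397013 -0.0403454  -0.65287989]
[ 0.53446661 -0.0972651   0.26365488] 15.106311996898274 0.0009029874667060289
(np.int64(494), np.float64(144.6870966141319), array([ 0.48015567, -0.05879245,  0.104905  ]), np.float64(0.08709520458921077)) 144.97081780700591 button z 0.09192624096187973
```

View pics/wrist6.png

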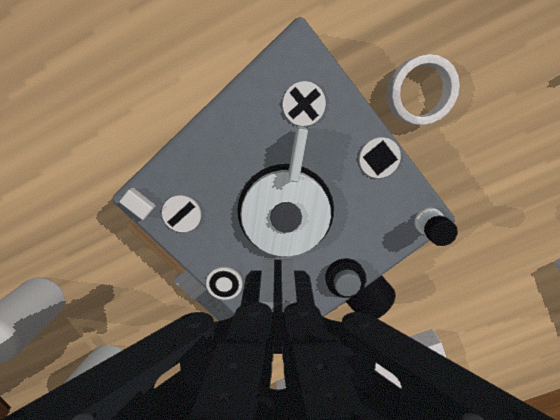

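The tab still points at the cross (303,104), the button at (346,280) is out again (top at 91.9 mm, as before), and the loose things are unmoved. I hand it in.

```bash
python3 -c "
from workcell import job
print(job.finish_job())"
```

```text
the job is handed in; nothing more can be done
None
```

The projector is set to its cross pattern: I pushed the tab round about 48° with shut fingertips, then pressed the lamp button and let it come back. The job is handed in, at about 10 s on the robot's clock against the 48 s limit.

- **Tab:** it now points to within about 0.5° of the cross plate, which is about 1 mm at the aim point. It did not shift during the button press. The highest wrist force I read while pushing was about 3 N.
- **Button:** it went down about 5.8 mm, worked out from the measured fingertip and button heights. It then stopped firmly at up to 25 N. Its top is back at 91.9 mm, the height measured before the press. I could not read the button's travel directly.
- **Surroundings:** the arm is clear of everything. In the last picture the loose things in view look unmoved; I compared them by eye only. The pot, the cup and most of the brush were not clearly in view.

**Disagreements:** the side camera gave a tab angle about 10° off the wrist camera's while the fingers partly hid the tab. I used the unobstructed wrist views from above instead. The first part of the push also fell about 5° short of plan, because the fingers are thinner than I assumed, and I corrected for that.

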